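# Feed the knob tray past the drop gate

### The arm

A 6-joint arm with a two-finger parallel gripper is mounted at the origin on a cart in front of the work surface, level with it; the furniture and walls round the work are solid. World frame = base frame: x ahead of the robot, y to its left, z up, the work surface at z = 0. Lengths are in mm, angles in rad, forces in N, time in s.
With the tool pointing down it reaches from about 275 to 1000 mm from the base axis. Payload 8.4 kg.
Tool frame: the origin (TCP) lies at the very end of the fingers, on their centre line; the grasp point (between the pads) lies 19 mm behind it; y points along the fingers, x is the direction in which the jaws open and shut, and the axes are right-handed (so a half turn about y gives the same grasp; the last joint's range is limited). The gripper opens to 85 mm and grips with 20 to 120 N. Pads are 22 mm wide; open, the fingers measure 114 mm over their backs; the gripper's body (76 mm by 85 mm) begins 54 mm behind the grasp point. The pads swing forward as they close: fully open they stand 13 mm farther back than shut.
Start: joints at [-1.294, 0.353, 1.633, -0, 1.155, -0.002], TCP at [172, -600.869, 231.281] pointing down, gripper open.
Joint ranges: [-2.63, 2.63], [-0.92, 2.1], [0.06, 2.66], [-1.3, 4.44], [0, 2.69], [-3.02, 3.02]. Speed limits (rad/s): [2.22, 2.22, 2.79, 3.14, 3.14, 3.14].

### API

Orientations are given as [roll, pitch, yaw] about the fixed x, y, z axes, in that order (R = Rz(yaw) Ry(pitch) Rx(roll)).
In Python, from rig import r gives the robot as it stands.
- The arm moves only by the tool servo_tool, never from a script. Its argument "motion" is a list of rows, each a list of 7 numbers: the opening, from -1 (shut) to 1 (fully open), then the shift along the tool's x, y, z in m, then the turn, a rotation vector about the tool's x, y, z in units of 10 degrees (1.0 is 10 degrees). A call has 1 to 12 rows; each row is the pose to reach, as a shift and turn from the pose commanded when the call began, along the tool's axes at that moment; what a row does not reach only later rows make up. A row lasts 1/8 s, in which the tool goes at most 62.5 mm and 10.7 degrees, less where a joint would pass 70% of its speed; a pose out of reach is approached as far as the arm can. A call with a gripper value outside its range is refused whole. The fingers move at their own pace and stop on an object; "grip_force" is the grip in N (left out, the last holds). Time passes only in rows, so rows that repeat a pose let the fingers close. It gives the time, the measured TCP pose, the force and the opening at its end, in the units of the state.
- r.sense(): the state, without advancing time (a new reading comes with each control period).
- r.grab_frame(name): name is "scene" or "top"; returns the picture (480x640x3 uint8, red, green, blue); there is no depth.
- r.calibration(name): a dict with "fx", "fy", "cx", "cy" (pixels), "R" (3x3) and "t" (3): a world point X has camera coordinates R X + t. Camera axes: x right, y down, z forward; pixel columns grow to the right and rows downward; lengths in mm; the calibration is good to about 2 mm. A picture is of the moment at which its call begins. calibration takes no time and is no camera call.
- r.sign_off(): hands the job in, once; it reports no verdict.
The state is a dict: "clock": time; "qpos": joint angles; "qvel": joint speeds; "joint_efforts": joint torques, N m; "eef_pos": TCP position; "tcp_rot": TCP orientation; "contact_force": force on the tool from outside, world axes, zero at the start; "wrist_torque": the same for the moment, N m; "opening": opening from 0.0 (shut) to 1.0 (fully open).
Only numpy, scipy, OpenCV 4.12 (cv2) and the standard library are available. Lean on these libraries where they do the work, as an engineer would, in place of code of your own. Each camera call takes 0.05 s, during which the arm holds its last target. There are 200 camera calls.

### The job

Push the blue tray of knobs along the metal chute, under its red drop gate, until it is fully home against the grey end stop, and then leave it there with the gate shut behind the tray's body. The gate springs shut by itself: press its yellow treadle bar down with one fingertip and keep it down while the other fingertip pushes the tray's upright rear tab, so that the gate stays clear of the tray all the way through. Do not grip or lift anything, keep the knobs in the tray and leave the things standing round the chute alone.

Things in the scene. Friction and masses are not known exactly. Their poses are not given: they have to be found in the camera images.
- chute: Fixed aluminium channel, open on top, 372 mm long. Origin: table level, centre line, gate plane. x points the way the tray is pushed, y to the yellow treadle's side, z up. It runs from x = -255 mm (entry) to the end stop's face at +116.5. Floor at z = 6 mm; inside 68 mm wide; walls 4 mm thick, tops at z = 35. A post 40 mm high stands outside the -y wall at the gate.
- end_stop (a point): Centre line of the chute at the face of the grey end stop (45 mm high), 30 mm above the table.
- gate (a joint): Angle of the sprung gate: 0 shut, grows as the treadle is pressed down and the blade rises, stop at 0.60 rad. The blade clears the tray from 0.28 rad; 0.40 to 0.45 is a good opening, with blade and treadle level. Pressing takes about 3 N at first, 6 N when open; let go, it springs shut.
- blade_tip (a point): Red and white gate blade, 62 x 22 mm, 5 mm thick, across the chute. Shut, it slopes down from the hinge rod to 14 mm above the table at chute y = -21 mm and bars the tray's body; open at 0.40 it is level, edges at z = 40 and 62 mm. This point is the lower corner of its free end.
- treadle_mid (a point): Middle of the top face of the yellow treadle bar, part of the gate, outside the chute's +y wall: chute x = -250 to -5 mm, y = 64 to 86 mm when level; 49 mm above the table when shut, 34 at gate angle 0.40, 27 at the stop. Press from above; a fingertip may slide along it.
- hinge (a point): Entry end of the gate's hinge rod, 8 mm thick, which lies along the +y wall (chute x = -252 to +10, y = 38, z = 50 mm), between treadle and channel; its three brackets reach up to z = 57 mm.
- tray: Loose blue tray, about 0.25 kg, that slides in the chute. Origin under its body's centre, x along the push. Body 100 x 62 x 26 mm with two open pockets (x = -50 to +50); behind it a tongue 20 mm wide, 5 mm high, then the upright tab. Underside at z = 6 mm. Fully home its origin is at chute x = +66.5 mm; the gate then falls behind the body, over the tongue.
- tab (a point): Centre of the rear face of the tray's upright tab, 40 mm above the tray's underside and 108 mm behind its origin: push here. The tab is 48 mm wide, 8 mm thick, its top 60 mm above the table. Fully home this point is at chute x = -41.5 mm.
- knob_a: Black instrument knob, 36 mm wide, 21 mm high, lying loose in the front pocket of the tray (44 x 54 mm, floor 3 mm thick). Origin on its axis, 2 mm below its underside.
- knob_b: Black instrument knob, 42 mm wide, 17 mm high, lying loose in the rear pocket. Origin at the centre of its underside.
- battery: Standing battery cell, 33 mm wide and 60 mm high, beside the chute; leave alone. Origin under its centre.
- solder_reel: Solder reel, 55 mm wide and 45 mm high, beside the chute; leave alone. Origin under its centre.
- jar: Small jar with a red lid, 45 mm wide and 61 mm high, near the treadle side of the chute; leave alone. Origin under its centre.
- adapter: Coax adapter, 34 x 16 x 14 mm, lying near the treadle side of the chute; leave alone. Origin under its centre.
Not all that is in view belongs to the job. What is shaped like the knob_b but brown or purple is not meant.

How it is judged:
By the outcome, as a careful person would: the job done as asked, in the order asked, and still so for the second after the job is handed in, with the robot touching nothing.
It also fails if it takes over 48 s, if anything falls off the work surface, if the arm or the gripper's body presses on something with over 40 N, if the wrist force passes 120 N, or if a joint passes its speed limit or range.

## Working session

There is one attempt and no reset: what is moved stays moved. The work goes in short steps, Python scripts to look and compute and a tool call to move; the robot and the scene stay as the last step left them, time stands still between calls to the robot, and variables do not carry over. Pictures are saved under pics/ and viewed, on a budget of 10 in all, crops included, one or two more only if the job needs it, and the job is handed in when it is done.

Besides the shell and the picture viewer there is one more tool, called after "Request:" as a command line: name --pt "numbers of a row" for each row, then --argument value for the rest. servo_tool: Moves the arm, as the interface text tells. Its arguments: {"type":"object","properties":{"motion":{"type":"array","items":{"type":"array","items":{"type":"number"}}},"grip_force":{"type":"number"}},"required":["motion"]}

```bash
mkdir -p pics; python3 - <<'E'
from rig import r
import cv2
for n in("scene","top"):
    c=r.calibration(n);print(n,c)
    cv2.imwrite(f"pics/{n}0.png",r.grab_frame(n)[:,:,::-1])
print(r.sense())
E
```

```text
scene {'fx': 525.4429312685371, 'fy': 525.4429312685371, 'cx': 316.9251196070254, 'cy': 237.17976327382036, 'R': array([[-0.76793224, -0.64047583, -0.00841396],
       [-0.42705359,  0.52174038, -0.73852028],
       [ 0.47739429, -0.56354032, -0.67417876]]), 't': array([458.43747328, 237.22637356, 676.96454695])}
top {'fx': 457.49621733298216, 'fy': 457.49621733298216, 'cx': 321.90358377659044, 'cy': 236.77208354137835, 'R': array([[-0.00665566, -0.99965662,  0.02534442],
       [-0.99187577,  0.00337982, -0.12716542],
       [ 0.12703609, -0.02598488, -0.99155767]]), 't': array([ 39.11421505, 566.46505145, 850.62783062])}
{'clock': 0.1, 'qpos': array([-1.29443806e+00,  3.53585970e-01,  1.63406265e+00,  9.07582210e-08,
        1.15517313e+00, -2.41678885e-03]), 'qvel': array([ 0.00030889, -0.00082914, -0.00122781,  0.0017717 ,  0.00148177,
        0.00042299]), 'joint_efforts': array([-6.62318439e-05, -6.06351900e+01, -3.42819250e+01,  8.91076354e-06,
        3.86865082e-03, -1.14495830e-05]), 'eef_pos': array([ 171.86160379, -600.46919402,  230.63108477]), 'tcp_rot': array([-1.57079327e+00,  1.22909707e-03, -1.29202131e+00]), 'contact_force': array([ 0.1602876 ,  0.32754193, -0.17974255]), 'wrist_torque': array([-0.0258364 ,  0.03008826,  0.02878492]), 'opening': 0.9975981132838369}
```

View pics/scene0.png

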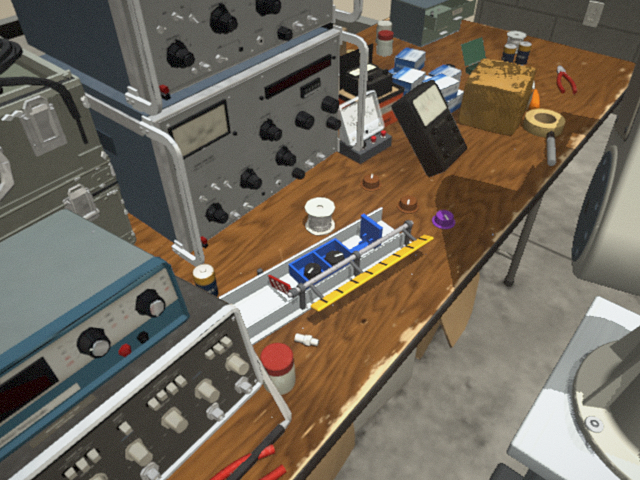

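View pics/top0.png

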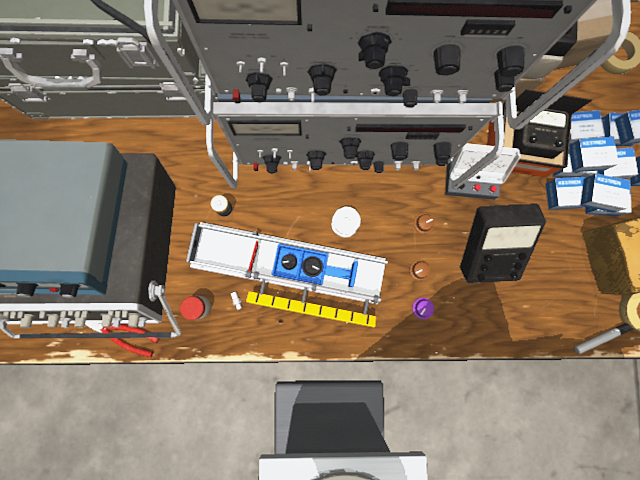

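The scene view shows the chute, with the tray and gate at about (330,260). In the top view the chute runs from (385,280) at the entry to (192,245) at the end stop, with the yellow treadle from (376,321) to (248,297). The blue tray's tab is near (352,273). Next I'll enlarge this area.

```bash
python3 - <<'E'
import cv2
i=cv2.imread("pics/top0.png")[200:345,180:400]
cv2.imwrite("pics/topc.png",cv2.resize(i,None,fx=3.6,fy=3.6,interpolation=cv2.INTER_CUBIC))
i=cv2.imread("pics/scene0.png")[200:350,215:445]
cv2.imwrite("pics/scenec.png",cv2.resize(i,None,fx=3.4,fy=3.4,interpolation=cv2.INTER_CUBIC))
E
```

```text
(no output)
```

View pics/topc.png

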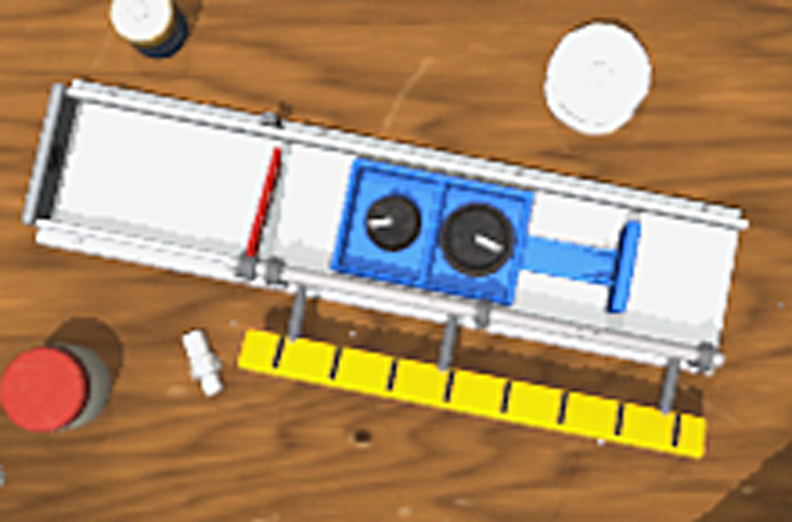

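View pics/scenec.png

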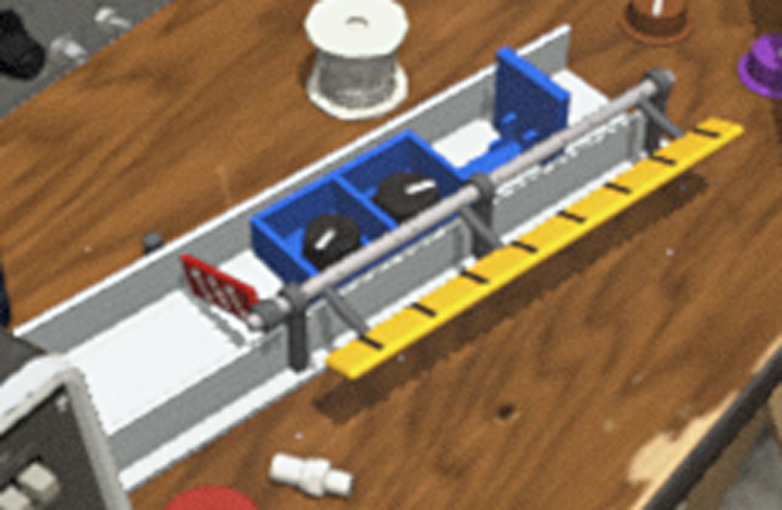

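```bash
cat > h.py <<'E'
from rig import r
import numpy as np, cv2
from scipy.optimize import least_squares
def proj(n,X):
    c=r.calibration(n);p=np.atleast_2d(X)@c["R"].T+c["t"]
    return np.c_[c["fx"]*p[:,0]/p[:,2]+c["cx"],c["fy"]*p[:,1]/p[:,2]+c["cy"]]
def place(q,P):
    c,s=np.cos(q[2]),np.sin(q[2]);P=np.atleast_2d(P)
    return np.c_[q[0]+c*P[:,0]-s*P[:,1],q[1]+s*P[:,0]+c*P[:,1],P[:,2]]
E
python3 - <<'E'
from h import *
ch=[(-255,-38,35),(117,-38,35),(-250,68.2,45.4),(-250,88.4,54),(-5,68.2,45.4),(-5,88.4,54),(-252,38,54)]
top=np.array([(747,212),(75,80),(706,418),(699,457),(247,330),(239,367),(718,352)])/3.6+[180,200]
sc=np.array([(568,26),None,(705,117),(743,127),(330,362),(352,378),(668,75)],dtype=object)
m=[i for i in range(7) if sc[i] is not None]
scp=np.array([sc[i] for i in m],float)/3.4+[215,200]
ch=np.array(ch,float)
f=lambda q,n,P,px:(proj(n,place(q,P))-px).ravel()
A=lambda q:f(q,"top",ch,top);B=lambda q:f(q,"scene",ch[m],scp)
x0=[480,60,1.4]
for fn in(A,B,lambda q:np.r_[A(q),B(q)]):
    s=least_squares(fn,x0,loss="soft_l1");q=s.x;print(q,np.round(fn(q).reshape(-1,2),1).tolist())
tt=np.array([(639,222),(625,312)])/3.6+[180,200]
ts=np.array([(500,48),(569,94)])/3.4+[215,200]  # top corners
T=np.array([(0,-24,60),(0,24,60)],float)
for n,px in(("top",tt),("scene",ts)):
    s=least_squares(lambda u:f(q,n,T+[u[0],u[1],0],px),[-200,0]);print(n,s.x,s.fun)
print("reach",place(q,[(-250,75,0),(-220,0,46),(-40,0,46)]))
E
```

```text
[532.64677218 166.72871816   1.37006049] [[0.2, 2.1], [-1.9, 1.4], [0.1, -0.7], [0.8, -0.5], [-0.2, -1.6], [-0.9, -1.2], [1.4, 2.0]]
[527.57197714 172.52728208   1.38283317] [[-1.2, -0.3], [1.6, 0.1], [0.4, -0.4], [-2.3, 0.5], [0.0, 0.3], [0.6, -1.0]]
[530.35401645 168.95260334   1.37692248] [[-0.9, 2.4], [-3.3, 2.9], [-0.6, -0.3], [0.1, -0.1], [-1.2, -0.3], [-1.8, 0.1], [0.5, 2.3], [-0.6, -1.6], [1.8, -1.2], [0.5, -1.7], [-2.4, -1.7], [-0.1, -2.0], [0.9, -2.3]]
top [-198.02709131   -0.81744395] [ 0.32535725 -0.15326466 -0.32270257  0.15068054]
scene [-192.50816376    1.09345527] [ 0.28039018 -0.40976717 -0.27173545  0.3964105 ]
reach [[408.5937225  -61.91409157   0.        ]
 [487.96846488 -46.92575365  46.        ]
 [522.64755253 129.70199298  46.        ]]
```

```bash
cat >> h.py <<'E'
from scipy.spatial.transform import Rotation as Ro
Q=[530.4,169,1.3765]
def move(cx,cy,z,dyaw=None,q=Q):
    s=r.sense();R=Ro.from_euler("xyz",s["tcp_rot"]);yaw=q[2]-np.pi/2
    w=place(q,(cx,cy,z))[0];G=Ro.from_euler("xyz",[-np.pi/2,0,yaw])
    print("target",w.round(1),"shift mm",R.inv().apply(w-s["eef_pos"]).round(1),"turn/10deg",(np.degrees((R.inv()*G).as_rotvec())/10).round(3))
def chute(q=Q):
    s=r.sense();c,d=np.cos(q[2]),np.sin(q[2]);p=s["eef_pos"]-[q[0],q[1],0]
    c6=np.array([[c,d,0],[-d,c,0],[0,0,1]])
    print(s["clock"],"chute",(c6@p).round(1),"F",(c6@s["contact_force"]).round(1),"open",round(s["opening"],3),"rot",s["tcp_rot"].round(3))
E
python3 -c "
from h import *
move(-218,38.5,120)"
```

```text
target [450.5 -37.5 120. ] shift mm [-464.4  111.2  422.8] turn/10deg [-4.00e-03 -6.29e+00 -6.00e-03]
```

Request:
servo_tool --pt "0.46 -0.02 0 0.02 0 -0.3 0" --pt "0.46 -0.06 0 0.055 0 -0.8 0" --pt "0.46 -0.1 0 0.09 0 -1.4 0" --pt "0.46 -0.14 0 0.13 0 -2.0 0" --pt "0.46 -0.18 0 0.165 0 -2.6 0" --pt "0.46 -0.22 0 0.2 0 -3.2 0" --pt "0.46 -0.26 0.01 0.235 0 -3.8 0" --pt "0.46 -0.3 0.03 0.27 0 -4.4 0" --pt "0.46 -0.34 0.05 0.31 0 -5.0 0" --pt "0.46 -0.38 0.07 0.345 0 -5.6 0" --pt "0.46 -0.42 0.09 0.38 0 -6.1 0" --pt "0.46 -0.455 0.108 0.415 0 -6.29 0"

```text
clock: 1.6
eef_pos: [446.0, -47.4, 122.6]
tcp_rot: [-1.571, 0.0, -0.192]
contact_force: [0.9, -0.5, 1.1]
opening: 0.729
```

```bash
python3 -c "
from h import *
chute();move(-218,38.5,90)"
```

```text
1.6 chute [-228.6   41.   122.6] F [-0.3 -1.   1.1] open 0.729 rot [-1.571  0.    -0.192]
target [450.5 -37.5  90. ] shift mm [ 2.5 32.6 10.6] turn/10deg [-0.     0.014 -0.001]
```

Request:
servo_tool --pt "0.46 0 0.01 0 0 0 0" --pt "0.46 0 0.025 0 0 0 0" --pt "0.46 0 0.025 0 0 0 0" --pt "0.46 0 0.025 0 0 0 0"

```text
clock: 2.1
eef_pos: [445.5, -50.1, 98.5]
tcp_rot: [-1.571, 0.0, -0.196]
contact_force: [-0.1, -0.3, 0.2]
opening: 0.725
```

```bash
python3 -c "
from h import *
chute();move(-218,38.5,90)
a=r.grab_frame('top')[200:345,240:460,::-1];b=r.grab_frame('scene')[170:320,270:500,::-1]
a=cv2.resize(a,None,fx=3.4,fy=2.0*1.7,interpolation=2)
b=cv2.resize(b,None,fx=3.4,fy=3.4,interpolation=2)
cv2.imwrite('pics/b1.png',b)"
```

```text
2.1 chute [-231.4   41.    98.5] F [-0.4  0.   0.2] open 0.725 rot [-1.571  0.    -0.196]
target [450.5 -37.5  90. ] shift mm [ 2.5  8.5 13.4] turn/10deg [ 0.   -0.01 -0.  ]
```

View pics/b1.png

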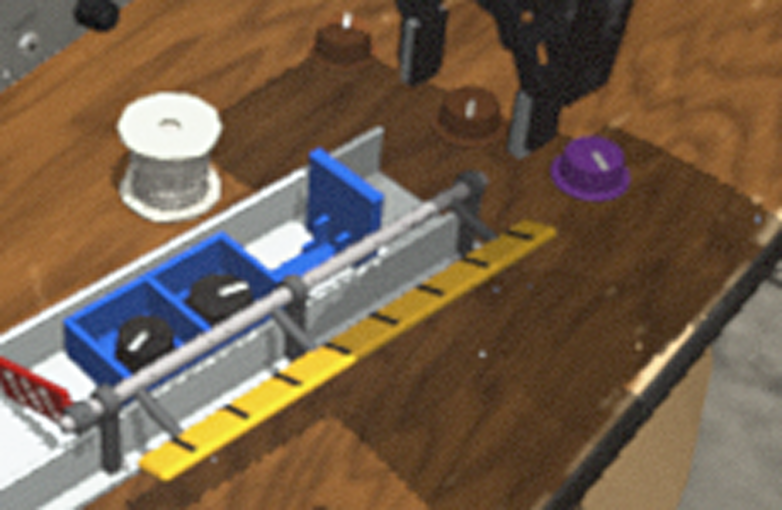

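The fingers hover behind the entry: the treadle-side fingertip's bottom is at crop (520,155), the tab-side one at (420,82), both above and behind the tab at (345,200). I'll check these against the forward kinematics.

```bash
python3 -c "
from h import *
p=r.sense()['eef_pos'];R=Ro.from_euler('xyz',r.sense()['tcp_rot']).as_matrix()
for up in (0,8):
  for sx in (-1,1):
    for w in (31,45):
      print(up,sx*w,[((proj('scene',p+R@np.array([sx*w,-up,z]))[0]-[270,170])*3.4).round(0).tolist() for z in(-11,11)])
"
```

```text
0 -31 [[533.0, 141.0], [500.0, 161.0]]
0 -45 [[555.0, 156.0], [523.0, 176.0]]
0 31 [[438.0, 79.0], [406.0, 97.0]]
0 45 [[417.0, 66.0], [385.0, 83.0]]
8 -31 [[535.0, 128.0], [503.0, 148.0]]
8 -45 [[558.0, 143.0], [525.0, 163.0]]
8 31 [[439.0, 66.0], [407.0, 84.0]]
8 45 [[419.0, 53.0], [387.0, 70.0]]
```

Request:
servo_tool --pt "0.46 0.002 0.01 0.003 0 0 0" --pt "0.46 0.002 0.025 0.003 0 0 0" --pt "0.46 0.002 0.04 0.003 0 0 0" --pt "0.46 0.002 0.048 0.003 0 0 0" --pt "0.46 0.002 0.054 0.003 0 0 0" --pt "0.46 0.002 0.06 0.003 0 0 0" --pt "0.46 0.002 0.06 0.003 0 0 0" --pt "0.46 0.002 0.06 0.003 0 0 0"

```text
clock: 3.2
eef_pos: [448.4, -46.7, 38.5]
tcp_rot: [-1.571, -0.0, -0.194]
contact_force: [-0.4, -0.3, 3.9]
opening: 0.729
```

```bash
python3 -c "
from h import *
chute()"
```

```text
3.2 chute [-227.5   38.8   38.5] F [-0.4  0.4  3.9] open 0.729 rot [-1.571 -0.    -0.194]
```

Request:
servo_tool --pt "0.46 0 0.004 0 0 0 0" --pt "0.46 0 0.008 0 0 0 0" --pt "0.46 0 0.012 0 0 0 0" --pt "0.46 0 0.013 0 0 0 0" --pt "0.46 0 0.013 0 0 0 0"

```text
clock: 3.82
eef_pos: [451.8, -47.2, 26.3]
tcp_rot: [-1.57, -0.007, -0.194]
contact_force: [6.3, -2.8, 10.6]
opening: 0.729
```

```bash
python3 -c "
from h import *
chute()
b=r.grab_frame('scene')[170:330,250:480,::-1]
cv2.imwrite('pics/b2.png',cv2.resize(b,None,fx=3.4,fy=3.4,interpolation=2))"
```

```text
3.825 chute [-227.3   35.4   26.3] F [-1.5 -6.8 10.6] open 0.729 rot [-1.57  -0.007 -0.194]
```

View pics/b2.png

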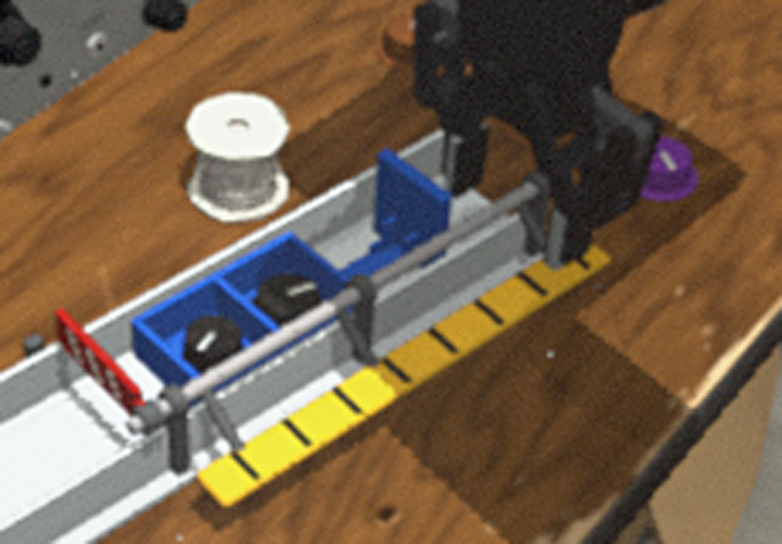

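The treadle finger is on the yellow bar at (570,255), and the tab finger is in the channel behind the tab at (465,185). The blade has risen: its free-end corners are at (60,312) and (63,345). I'll work out the gate angle from those corners.

```bash
python3 -c "
from h import *
for q in ([527.6,172.5,1.383],Q):
 for a in (.3,.35,.4,.45,.5):
  t=a-.4;c,s=np.cos(t),np.sin(t)
  P=[(0,38+dy*c+dz*s, 50-dy*s+dz*c) for dy,dz in((-68.3,12),(-68.3,-10),(-6.3,-10),(48,-16),(26,-16))]
  P[3]=(-5,)+P[3][1:];P[4]=(-5,)+P[4][1:]
  print(a,((proj('scene',place(q,P))-[250,170])*3.4).round(0).tolist())
"
```

```text
0.3 [[57.0, 328.0], [63.0, 363.0], [144.0, 432.0], [232.0, 502.0], [200.0, 475.0]]
0.35 [[57.0, 323.0], [62.0, 357.0], [143.0, 431.0], [231.0, 505.0], [199.0, 476.0]]
0.4 [[57.0, 318.0], [61.0, 352.0], [143.0, 430.0], [230.0, 508.0], [198.0, 477.0]]
0.45 [[58.0, 313.0], [60.0, 346.0], [142.0, 429.0], [229.0, 510.0], [196.0, 478.0]]
0.5 [[58.0, 309.0], [59.0, 340.0], [141.0, 428.0], [227.0, 512.0], [195.0, 478.0]]
0.3 [[58.0, 320.0], [65.0, 356.0], [144.0, 425.0], [231.0, 495.0], [199.0, 468.0]]
0.35 [[58.0, 315.0], [63.0, 350.0], [143.0, 424.0], [230.0, 498.0], [198.0, 469.0]]
0.4 [[58.0, 311.0], [62.0, 344.0], [143.0, 423.0], [229.0, 500.0], [197.0, 469.0]]
0.45 [[59.0, 306.0], [61.0, 339.0], [142.0, 421.0], [228.0, 503.0], [196.0, 470.0]]
0.5 [[59.0, 302.0], [60.0, 333.0], [141.0, 420.0], [226.0, 505.0], [195.0, 471.0]]
```

Request:
servo_tool --pt "0.46 0.001 0 0.004 0 0 0" --pt "0.46 0.002 0 0.01 0 0 0" --pt "0.46 0.002 0 0.015 0 0 0" --pt "0.46 0.002 0 0.02 0 0 0" --pt "0.46 0.002 0 0.025 0 0 0" --pt "0.46 0.002 0 0.03 0 0 0" --pt "0.46 0.002 0 0.035 0 0 0" --pt "0.46 0.002 0 0.04 0 0 0" --pt "0.46 0.002 0 0.045 0 0 0" --pt "0.46 0.002 0 0.05 0 0 0"

```text
clock: 5.12
eef_pos: [459.7, 1.6, 25.3]
tcp_rot: [-1.572, 0.0, -0.194]
contact_force: [-1.2, -5.7, 7.3]
opening: 0.727
```

```bash
python3 -c "
from h import *
chute()
b=r.grab_frame('scene')[190:350,220:450,::-1]
cv2.imwrite('pics/b3.png',cv2.resize(b,None,fx=3.4,fy=3.4,interpolation=2))"
```

```text
5.125 chute [-177.9   37.1   25.3] F [-5.8  0.1  7.3] open 0.727 rot [-1.572  0.    -0.194]
```

View pics/b3.png

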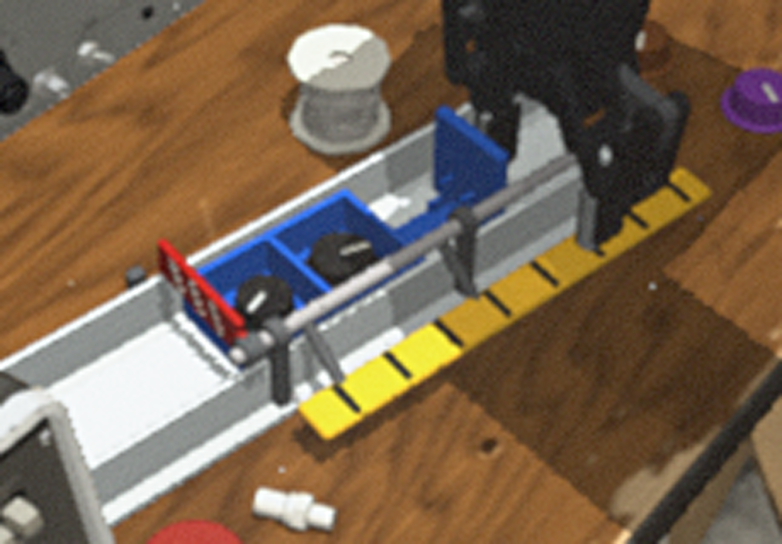

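The tray's front edge is at the gate, with the raised blade at (200,290) clear above it. The treadle finger is still on the bar at (590,245), and the knobs are in place. I'll keep going.

Request:
servo_tool --pt "0.46 0 0 0.006 0 0 0" --pt "0.46 0 0 0.014 0 0 0" --pt "0.46 0 0 0.022 0 0 0" --pt "0.46 0 0 0.03 0 0 0" --pt "0.46 0 0 0.038 0 0 0" --pt "0.46 0 0 0.046 0 0 0" --pt "0.46 0 0 0.054 0 0 0" --pt "0.46 0 0 0.062 0 0 0" --pt "0.46 0 0 0.07 0 0 0" --pt "0.46 0 0 0.078 0 0 0" --pt "0.46 0 0 0.086 0 0 0" --pt "0.46 0 0 0.092 0 0 0"

```text
clock: 6.68
eef_pos: [477.1, 91.9, 25.2]
tcp_rot: [-1.572, 0.001, -0.193]
contact_force: [-1.9, -5.0, 7.9]
opening: 0.725
```

```bash
python3 -c "
from h import *
chute()"
```

```text
6.675 chute [-85.9  37.4  25.2] F [-5.3  0.9  7.9] open 0.725 rot [-1.572e+00  1.000e-03 -1.930e-01]
```

Request:
servo_tool --pt "0.46 0 0 0.005 0 0 0" --pt "0.46 0 0 0.011 0 0 0" --pt "0.46 0 0 0.017 0 0 0" --pt "0.46 0 0 0.022 0 0 0" --pt "0.46 0 0 0.025 0 0 0" --pt "0.46 0 0 0.027 0 0 0" --pt "0.46 0 0 0.028 0 0 0"

```text
clock: 7.55
eef_pos: [482.4, 119.2, 25.2]
tcp_rot: [-1.572, 0.001, -0.194]
contact_force: [-2.3, -5.2, 6.3]
opening: 0.73
```

```bash
python3 -c "
from h import *
chute()
b=r.grab_frame('scene')[210:370,180:410,::-1]
cv2.imwrite('pics/b4.png',cv2.resize(b,None,fx=3.4,fy=3.4,interpolation=2))"
```

```text
7.55 chute [-58.2  37.4  25.2] F [-5.6  1.2  6.3] open 0.73 rot [-1.572e+00  1.000e-03 -1.940e-01]
```

View pics/b4.png

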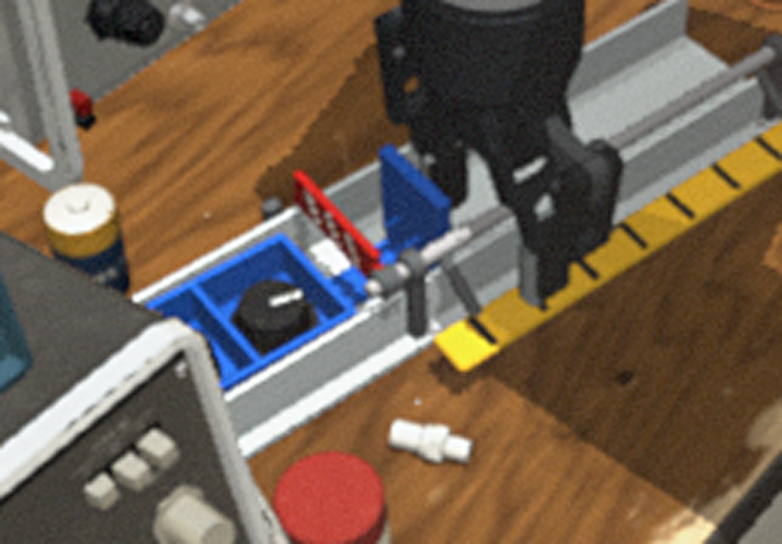

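The tray's body is past the raised blade at (335,225), which now stands over the tongue. The treadle is still held and knob_b is in its pocket. About 6 mm remain.

Request:
servo_tool --pt "0.46 0 0 0.0015 0 0 0" --pt "0.46 0 0 0.003 0 0 0" --pt "0.46 0 0 0.0045 0 0 0" --pt "0.46 0 0 0.006 0 0 0" --pt "0.46 0 0 0.006 0 0 0"

```text
clock: 8.22
eef_pos: [483.6, 125.0, 25.2]
tcp_rot: [-1.572, 0.001, -0.194]
contact_force: [-1.8, -4.5, 6.2]
opening: 0.734
```

```bash
python3 -c "
from h import *
chute()"
```

```text
8.225 chute [-52.2  37.4  25.2] F [-4.7  0.9  6.2] open 0.734 rot [-1.572e+00  1.000e-03 -1.940e-01]
```

Request:
servo_tool --pt "0.46 0 0 0.0015 0 0 0" --pt "0.46 0 0 0.003 0 0 0" --pt "0.46 0 0 0.0045 0 0 0" --pt "0.46 0 0 0.0055 0 0 0" --pt "0.46 0 0 0.006 0 0 0" --pt "0.46 0 0 0.006 0 0 0"

```text
clock: 8.98
eef_pos: [483.3, 125.5, 25.2]
tcp_rot: [-1.579, 0.003, -0.194]
contact_force: [-1.1, -48.2, 19.5]
opening: 0.728
```

```bash
python3 -c "
from h import *
chute()"
```

```text
8.975 chute [-51.7  37.8  25.2] F [-47.5  -8.3  19.5] open 0.728 rot [-1.579  0.003 -0.194]
```

The tray met the stop hard, with the axial force going from 5 to 47 N at chute x -51.7 (-52.5 expected). I'll ease back with the treadle still held, then lift.

Request:
servo_tool --pt "0.46 0 0 -0.002 0 0 0" --pt "0.46 0 0 -0.004 0 0 0" --pt "0.46 0 0 -0.006 0 0 0" --pt "0.46 0 0 -0.01 0 0 0" --pt "0.46 0 0 -0.016 0 0 0" --pt "0.46 0 0 -0.022 0 0 0" --pt "0.46 0 0 -0.025 0 0 0" --pt "0.46 0 0 -0.025 0 0 0"

```text
clock: 9.98
eef_pos: [481.2, 107.3, 25.5]
tcp_rot: [-1.57, -0.001, -0.195]
contact_force: [1.0, 0.9, 6.1]
opening: 0.726
```

```bash
python3 -c "
from h import *
chute()"
```

```text
9.975 chute [-70.1  36.4  25.5] F [ 1.1 -0.8  6.1] open 0.726 rot [-1.57e+00 -1.00e-03 -1.95e-01]
```

Request:
servo_tool --pt "0.46 0 -0.004 0 0 0 0" --pt "0.46 0 -0.009 0 0 0 0" --pt "0.46 0 -0.014 0 0 0 0" --pt "0.46 0 -0.019 0 0 0 0" --pt "0.46 0 -0.025 0 0 0 0" --pt "0.46 0 -0.04 0 0 0 0" --pt "0.46 0 -0.07 0 0 0 0" --pt "0.46 0 -0.11 -0.02 0 0 0" --pt "0.46 0 -0.15 -0.07 0 0 0" --pt "0.46 0 -0.17 -0.13 0 0 0" --pt "0.46 0 -0.17 -0.17 0 0 0" --pt "0.46 0 -0.17 -0.18 0 0 0"

```text
clock: 11.48
eef_pos: [445.5, -71.6, 196.5]
tcp_rot: [-1.571, -0.002, -0.197]
contact_force: [-0.0, 0.4, -0.0]
opening: 0.728
```

```bash
python3 -c "
from h import *
chute()
a=r.grab_frame('top')[:,:,::-1];cv2.imwrite('pics/top5.png',a)
b=r.grab_frame('scene')[:,:,::-1];cv2.imwrite('pics/scene5.png',b)
cv2.imwrite('pics/c5.png',np.vstack([cv2.resize(a[210:300,180:380],(780,351),interpolation=2),cv2.resize(b[230:345,185:445][:83],(780,249),interpolation=2)]))"
```

```text
11.475 chute [-252.4   36.9  196.5] F [ 0.4  0.1 -0. ] open 0.728 rot [-1.571 -0.002 -0.197]
```

View pics/c5.png

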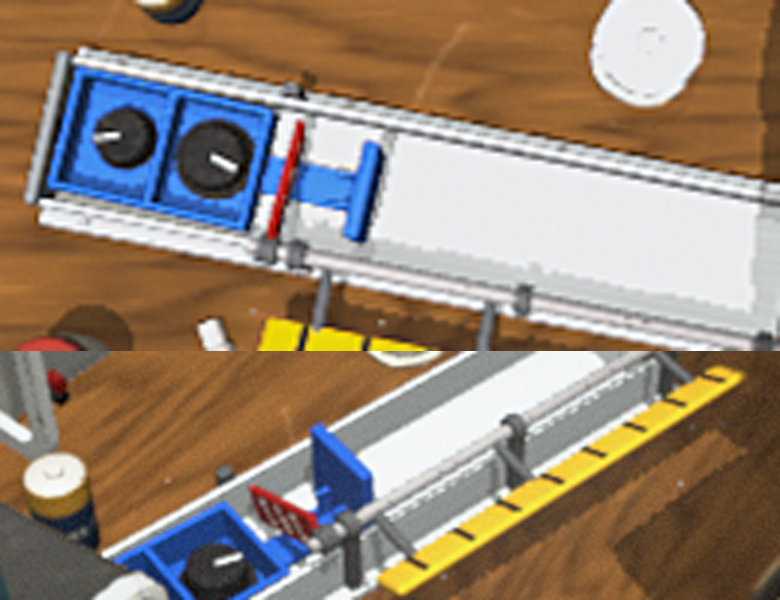

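The tray is against the end stop with both knobs in their pockets, the blade is down over the tongue at (285,180), and the neighbouring objects look unmoved. I'll run one numeric check of tab position, with a before/after check of the bystanders.

```bash
python3 -c "
from h import *
px=np.array([(382,148),(364,241)])/3.9+[180,210]
T=np.array([(0,-24,60),(0,24,60)],float)
for q in (Q,[532.6,166.7,1.370]):
  print(least_squares(lambda u:(proj('top',place(q,T+[u[0],u[1],0]))-px).ravel(),[-40,0]).x)
a,b=[cv2.imread('pics/top%d.png'%k).astype(int) for k in(0,5)]
for n,(x,y) in dict(batt=(221,204),reel=(346,221),jar=(194,307),adapter=(236,299)).items():
  s=np.s_[y-12:y+12,x-12:x+12];print(n,abs(a[s]-b[s]).mean().round(1))
"
```

```text
[-46.5104292    0.98413229]
[-44.70198095   3.29630786]
batt 11.8
reel 9.9
jar 11.7
adapter 13.2
```

```bash
python3 -c "
from h import *
c=lambda P:((proj('top',place([532.6,166.7,1.37],P))-[180,210])*3.9).round(0).tolist()
print('stop edge',c([(116.5,-34,45),(116.5,34,45)]))
for g in(0,3,6):print(g,'tray front',c([(116.5-g,-31,32),(116.5-g,31,32)]),'tray rear',c([(16.5-g,-31,32),(16.5-g,31,32)]),'tab rear top',c([(-41.5-g,-24,60),(-41.5-g,24,60)]))
a,b=[cv2.imread('pics/top%d.png'%k,0).astype(np.float32) for k in(0,5)]
for n,(x,y) in dict(batt=(221,204),reel=(346,221),jar=(194,307),adapter=(236,299),wood=(280,215)).items():
  s=np.s_[y-14:y+14,x-14:x+14];print(n,np.round(cv2.phaseCorrelate(a[s].copy(),b[s].copy()),2))if 0 else print(n,cv2.phaseCorrelate(a[s].copy(),b[s].copy()),abs(a[s]-b[s]).mean())
i=cv2.imread('pics/top5.png')[222:268,185:250]
cv2.imwrite('pics/z5.png',cv2.resize(i,None,fx=12,fy=12,interpolation=cv2.INTER_CUBIC))
"
```

```text
stop edge [[68.0, 58.0], [36.0, 194.0]]
0 tray front [[73.0, 68.0], [44.0, 190.0]] tray rear [[271.0, 107.0], [244.0, 230.0]] tab rear top [[378.0, 137.0], [358.0, 235.0]]
3 tray front [[79.0, 69.0], [50.0, 191.0]] tray rear [[277.0, 108.0], [250.0, 231.0]] tab rear top [[384.0, 139.0], [364.0, 237.0]]
6 tray front [[85.0, 70.0], [56.0, 192.0]] tray rear [[282.0, 109.0], [256.0, 232.0]] tab rear top [[390.0, 140.0], [370.0, 238.0]]
batt ((-0.06872013777305952, -0.012469821158374472), 0.9982828605175018) 12.556123
reel ((0.008699927171351263, 0.09031892358997418), 0.9963314776950413) 11.352041
jar ((-0.029538364150299756, -0.04578851333899614), 1.0004410798019834) 11.769133
adapter ((0.015927430207264948, -0.012420341249496758), 1.0168606811099583) 13.850765
wood ((0.022967088373889055, -0.0840842376179527), 0.9539209413528442) 13.988521
```

View pics/z5.png

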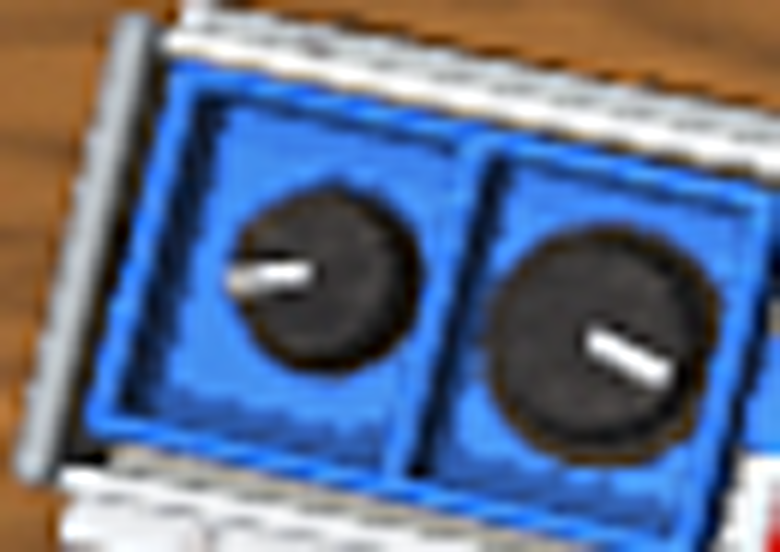

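At row 240 the tray's front edge (x≈132) is about 1.8 px from the stop's top edge (x≈110). Height parallax alone predicts about 1.7 px for a seated tray, so there is no real gap. The bystanders shifted less than 0.1 px.

```bash
python3 -c "
from rig import r
print(r.sense()['contact_force'],r.sign_off())"
```

```text
the job is handed in; nothing more can be done
[-0.53528711  0.1600734  -0.30178312] None
```

The tray is home against the grey end stop with the gate shut behind its body, and I handed the job in at about 11.6 s. One fingertip held the treadle down while the other pushed the tab. I then backed off with the treadle still held, lifted clear and moved away.

**Checks that agreed:**
- **Seated:** the push force rose from 5 to 47 N at chute x ≈ -52 mm, against -52.5 expected. This was at the fingertip, and the tool stopped moving forward.
- **No gap at the stop:** in the last picture the strip between the tray's front and the stop matches what height parallax gives for a seated tray, to within about 1 mm.
- **Gate and knobs:** the blade is down over the tongue, and both knobs are in their pockets.
- **Bystanders:** the battery, reel, jar and adapter shifted less than 0.1 px in the top view.
- **Robot clear:** the contact force was about zero at hand-in.

**Check that disagreed:** the absolute tab position from the top camera came out at -45 to -46 mm, against -41.5. I put this down to a few millimetres of calibration and fit error, since the two cameras' chute fits differed by about 5 mm. I relied on the stop contact and the gap check instead.

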